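Roll-check stand tubes on the flat plate

TASK

Two black microphone-stand tubes lie on the flat metal plate of the amp bench, one straight and one bent. First take the bent one, which could only wobble, off the plate and put it in the plywood scrap box; then push the straight one so that it rolls along the plate, turning over at least once and never lifting off, until it drops into the trough at the plate's end.

Things in the scene. Friction and masses are not known exactly. Their poses are not given: they have to be found in the camera images.
- gauge: Fixed flat level aluminium slab, 260 mm in its x, 300 in its y, top 36 mm above the bench. Origin: centre of its underside, at bench height. Beyond its +y edge (y = 150 mm) is the catch trough, y 150 to 225 mm: rubber floor 6 mm above the bench, grey end walls 36 mm high at x = -130 and 130 mm, far wall 60 mm high; tubes lie roughly along its x and roll towards +y into the trough.
- straight_tube: Straight black steel tube, 28 mm diameter, 200 mm long, with a brass stub 16 mm diameter, 12 mm long, on its +x end; about 0.2 kg. Origin: on its axis at mid length; x along its axis; y and z turn as it rolls. Starts on the plate (axis 50 mm above the bench), within 6 degrees of the plate's x; rolls freely.
- bent_tube: Like the straight tube, but kinked at its middle: each 100 mm half leaves the kink 9 degrees towards its own +y, so the ends lie 16 mm aside of the kink. Origin: on the axis at the kink; x is the mean direction; z starts up. Starts flat on the plate (axis 50 mm above the bench), about 90 mm along the plate's y from the straight tube, on either side of it; 0.2 kg. Can be gripped across the kink.
- scrap_box: Open plywood box, fixed to the bench, 290 mm along its x, 160 mm along its y, 50 mm high, walls and floor 5 mm thick, empty. Origin: centre of its underside, at bench height.
Mind the look-alikes: they are no part of the job. Leave any blue or orange look-alike of the straight_tube alone.

How it is judged:
By the outcome, as a careful person would: the job done as asked, in the order asked, and still so for the second after the job is handed in, with the robot touching nothing.
It also fails if it takes over 45 s, if anything falls off the work surface, if the arm or the gripper's body presses on something with over 40 N, if the wrist force passes 120 N, or if a joint passes its speed limit or range.

ROBOT

A 7-joint arm with a two-finger parallel gripper is mounted at the origin on the work surface. World frame = base frame: x ahead of the robot, y to its left, z up, the work surface at z = 0. Lengths are in m, angles in rad, forces in N, time in s.
With the tool pointing down it reaches from about 0.425 to 0.875 m from the base axis. Payload 4.7 kg.
Tool frame: the origin (TCP) lies between the finger pads; the fingertips stand 8 mm ahead of it and the grasp point (between the pads) lies 11 mm behind it; z points along the fingers, y is the direction in which the jaws open and shut (so a half turn about z gives the same grasp; the last joint's range is limited). The gripper opens to 87 mm and grips with 3 to 60 N. Pads are 19 mm wide; open, the fingers measure 117 mm over their backs; the gripper's body (75 mm by 190 mm) begins 51 mm behind the grasp point.
Start: joints at [1.296, 0.321, -0.07, 1.45, 0.023, 1.371, -0.057], TCP at [0.185, -0.623, 0.231] pointing down, gripper open.
Joint ranges: [-2.86, 2.86], [-0.3, 2.09], [-1.38, 1.24], [0.06, 2.45], [-1.56, 4.7], [0.09, 2.05], [-2.69, 2.69]. Speed limits (rad/s): [2.57, 2.57, 3.14, 3.14, 3.14, 3.14, 3.14].

INTERFACE

Orientations are given as a rotation vector (axis times angle).
In Python, from bench import ctrl, optics, ticket gives the robot as it stands.
- The arm moves only by the tool play_rows, never from a script. Its argument "motion" is a list of rows, each a list of 5 numbers: the closure, from 0 (fully open) to 1 (shut), then the shift along the tool's x, y, z in cm, then the turn about the tool's z in rad. In form: [[jaw, tx, ty, tz, spin], ...]. A call has 1 to 20 rows; each row shifts and turns the commanded pose from where the row before left it, along the tool's axes as they then stand; what a row does not reach is not made up. A row lasts 1/8 s, in which the tool goes at most 62.5 mm and 10.7 degrees, less where a joint would pass 70% of its speed; a pose out of reach is approached as far as the arm can. A call is refused whole if a number of a shift passes 6.25 or a number of a turn 0.188, either way. A call with a gripper value outside its range is refused whole. The fingers move at their own pace and stop on an object; "force" is the grip in N (left out, the last holds). Time passes only in rows, so rows that do not move let the fingers close. It gives the time, the measured TCP pose, the force and the opening at its end, in the units of the state.
- ctrl.get_state(): the state, without advancing time (a new reading comes with each control period).
- optics.get_image(name): name is "scene" or "top"; returns the picture (384x512x3 uint8, red, green, blue); there is no depth.
- optics.calibration(name): a dict with "K" (3x3 intrinsics, pixels), "pose" (4x4, takes a point from camera to world coordinates). Camera axes: x right, y down, z forward; pixel columns grow to the right and rows downward; lengths in m; the calibration is good to about 2 mm. A picture is of the moment at which its call begins. calibration takes no time and is no camera call.
- ticket.close_job(): hands the job in, once; it reports no verdict.
The state is a dict: "time": time; "joint_positions": joint angles; "qd": joint speeds; "joint_torque": joint torques, N m; "position": TCP position; "tool_rot": TCP orientation; "ft_force": force on the tool from outside, world axes, zero at the start; "torque": the same for the moment, N m; "grip_width": opening from 0.0 (shut) to 1.0 (fully open).
Only numpy, scipy, OpenCV 4.12 (cv2) and the standard library are available. Lean on these libraries where they do the work, as an engineer would, in place of code of your own. Each camera call takes 0.05 s, during which the arm holds its last target.

## Working session

There is one attempt and no reset: what is moved stays moved. The work goes in short steps, Python scripts to look and compute and a tool call to move; the robot and the scene stay as the last step left them, time stands still between calls to the robot, and variables do not carry over. Pictures are saved under pics/ and viewed, and the job is handed in when it is done.

Besides the shell and the picture viewer there is one more tool, called after ">>>" as name(argument=value, ...), one argument or row to a line, values as JSON. play_rows: Moves the arm, as the interface text tells. Its arguments: {"type":"object","properties":{"motion":{"type":"array"},"force":{"type":"number"}},"required":["motion"]}

```bash
mkdir -p pics; ls; python3 - <<'E'
from bench import ctrl, optics
import cv2
for n in ("scene","top"):
    im=optics.get_image(n); cv2.imwrite(f"pics/{n}0.png",im[:,:,::-1])
    c=optics.calibration(n); print(n,c["K"],c["pose"])
s=ctrl.get_state(); print(s["time"],s["position"],s["tool_rot"],s["grip_width"])
E
```

```text
pics
scene [[391.39695552   0.         254.86473835]
 [  0.         391.39695552 194.00395266]
 [  0.           0.           1.        ]] [[ 0.80337859  0.32842057 -0.49671196  1.01398561]
 [ 0.59513259 -0.47085801  0.65123723 -0.78560996]
 [-0.0200011  -0.81879953 -0.57373103  0.82265015]
 [ 0.          0.          0.          1.        ]]
top [[462.61841725   0.         254.7088777 ]
 [  0.         462.61841725 190.47958496]
 [  0.           0.           1.        ]] [[-0.02529094 -0.99055401  0.13477064  0.21799798]
 [-0.99964696  0.02615745  0.00466241  0.0443493 ]
 [-0.00814363 -0.13460515 -0.99086585  1.31184371]
 [ 0.          0.          0.          1.        ]]
0.1 [ 0.18495976 -0.6226263   0.22958202] [-3.10723778e+00 -4.51929988e-01  5.02157239e-04] 1.0010347046400703
```

View pics/scene0.png

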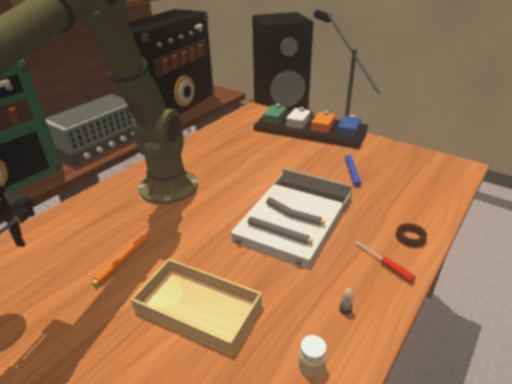

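View pics/top0.png

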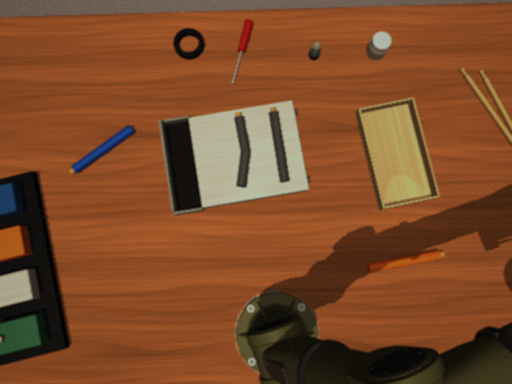

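The top view shows the plate at about px (162–308, 100–213), with the trough on its left side (world +y). The bent tube is at about (242, 150), between the straight tube at (279, 145) and the trough. The box is at about (398, 153). The blue stick (103, 149) and orange stick (406, 261) are the look-alikes. I'll enlarge this area.

```bash
python3 - <<'E'
import cv2
im=cv2.imread("pics/top0.png")
cv2.imwrite("pics/crop_plate.png",cv2.resize(im[95:220,155:315],None,fx=4.7,fy=4.7,interpolation=cv2.INTER_CUBIC))
cv2.imwrite("pics/crop_box.png",cv2.resize(im[90:215,350:445],None,fx=4.7,fy=4.7,interpolation=cv2.INTER_CUBIC))
E
```

```text
(no output)
```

View pics/crop_plate.png

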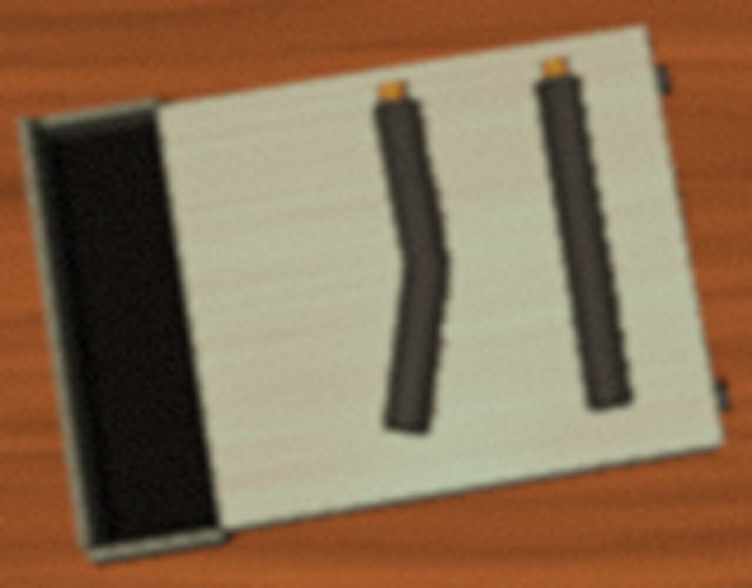

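View pics/crop_box.png

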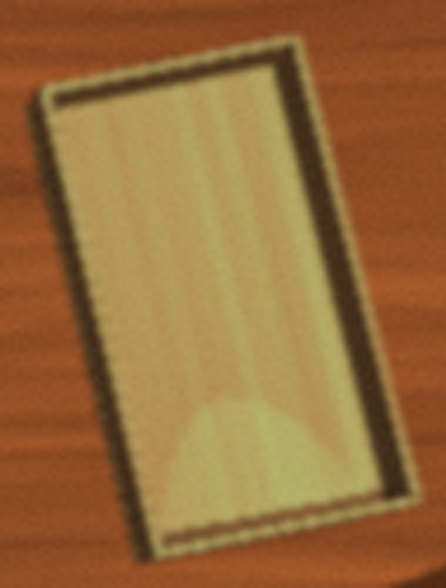

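The crop shows the bent tube's kink at crop (425,258), with ends at (396,100) and (407,430). The straight tube runs from (557,80) to (609,407). The black tubes with brass stubs match the description. The sticks outside the plate are the blue and orange look-alikes.

```bash
cat > h.py <<'E'
from bench import ctrl, optics
import numpy as np
from scipy.spatial.transform import Rotation as R
def px2w(name,u,v,z):
    c=optics.calibration(name);K=np.array(c["K"]);P=np.array(c["pose"])
    d=P[:3,:3]@np.linalg.solve(K,[u,v,1.]);o=P[:3,3]
    return o+d*(z-o[2])/d[2]
E
python3 - <<'E'
from h import *
np.set_printoptions(precision=4,suppress=True)
pl=lambda c,z:px2w("top",155+c[0]/4.7,95+c[1]/4.7,z)
bx=lambda c,z:px2w("top",350+c[0]/4.7,90+c[1]/4.7,z)
b=[pl(c,.05) for c in [(396,100),(425,258),(407,430)]]
s=[pl(c,.05) for c in [(557,80),(609,407)]]
p=[pl(c,.036) for c in [(160,103),(645,28),(720,443),(222,530)]]
x=[bx(c,.05) for c in [(45,92),(298,42),(420,497),(150,555)]]
for n,a in zip("bspx",(b,s,p,x)):
    a=np.array(a);print(n,a,"len",np.linalg.norm(np.diff(a,axis=0),axis=1),"c",a.mean(0))
    d=a[0]-a[-1]; print("ang",np.degrees(np.arctan2(d[1],d[0])))
d=p[0]-p[1];print("plate y dir",np.degrees(np.arctan2(d[1],d[0])))
st=ctrl.get_state();print(R.from_rotvec(st["tool_rot"]).as_matrix())
E
```

```text
b [[0.6015 0.0884 0.05  ]
 [0.5044 0.0733 0.05  ]
 [0.4017 0.0861 0.05  ]] len [0.0983 0.1035] c [0.5025 0.0826 0.05  ]
ang 0.6591273612518247
s [[ 0.6112 -0.0083  0.05  ]
 [ 0.4122 -0.0327  0.05  ]] len [0.2005] c [ 0.5117 -0.0205  0.05  ]
ang 6.99019942205595
p [[ 0.6078  0.232   0.036 ]
 [ 0.6467 -0.0633  0.036 ]
 [ 0.391  -0.0985  0.036 ]
 [ 0.347   0.197   0.036 ]] len [0.2978 0.258  0.2987] c [0.4981 0.0668 0.036 ]
ang 7.641567568585892
x [[ 0.6115 -0.2506  0.05  ]
 [ 0.6383 -0.4038  0.05  ]
 [ 0.3617 -0.455   0.05  ]
 [ 0.3319 -0.296   0.05  ]] len [0.1555 0.2813 0.1619] c [ 0.4859 -0.3513  0.05  ]
ang 9.221328865651326
plate y dir 97.49248056229106
[[ 0.9586  0.2849 -0.0006]
 [ 0.2849 -0.9586  0.0016]
 [-0.0001 -0.0017 -1.    ]]
```

>>> play_rows(
  motion=[
    [0.3,0,0,0,0.139],
    [0.3,0,0,0,0.139],
    [0.3,3.8,-3.9,0,0],
    [0.3,3.8,-3.9,0,0],
    [0.3,3.8,-3.9,0,0],
    [0.3,3.8,-3.9,0,0],
    [0.3,3.8,-3.9,0,0],
    [0.3,3.8,-3.9,0,0],
    [0.3,3.8,-3.9,0,0],
    [0.3,0.6,-4.7,0.9,0],
    [0.3,0.6,-4.7,0.9,0],
    [0.3,0.6,-4.7,0.9,0],
    [0.3,0.6,-4.7,0.9,0],
    [0.3,0.6,-4.7,0.9,0],
    [0.3,0.6,-4.7,0.9,0],
    [0.3,0.6,-4.7,0.9,0],
    [0.3,0.6,-4.7,0.9,0],
    [0.3,0.6,-4.7,0.9,0],
    [0.3,0,0,0,0],
    [0.3,0,0,0,0],
  ],
)

```text
time: 2.6
position: [0.4973, 0.0757, 0.1492]
tool_rot: [3.141, 0.017, -0.001]
ft_force: [0.1, 0.1, 0.3]
grip_width: 0.696
```

>>> play_rows(
  motion=[
    [0.3,0.7,0.1,2,0],
    [0.3,0,0,2.5,0],
    [0.3,0,0,2.5,0],
    [0.3,0,0,1.5,0],
    [0.3,0,0,1,0],
    [0.3,0,0,0.7,0],
    [0.3,0,0,0,0],
    [0.3,0,0,0,0],
  ],
)

```text
time: 3.6
position: [0.5051, 0.0755, 0.0481]
tool_rot: [3.141, 0.017, 0.002]
ft_force: [-1.2, 0.1, -0.7]
grip_width: 0.702
```

```bash
python3 - <<'E'
from h import *
import cv2
im=optics.get_image("scene")[:,:,::-1]
cv2.imwrite("pics/s1.png",cv2.resize(im[150:280,210:370],None,fx=4.5,fy=4.5,interpolation=cv2.INTER_CUBIC))
E
```

```text
(no output)
```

View pics/s1.png

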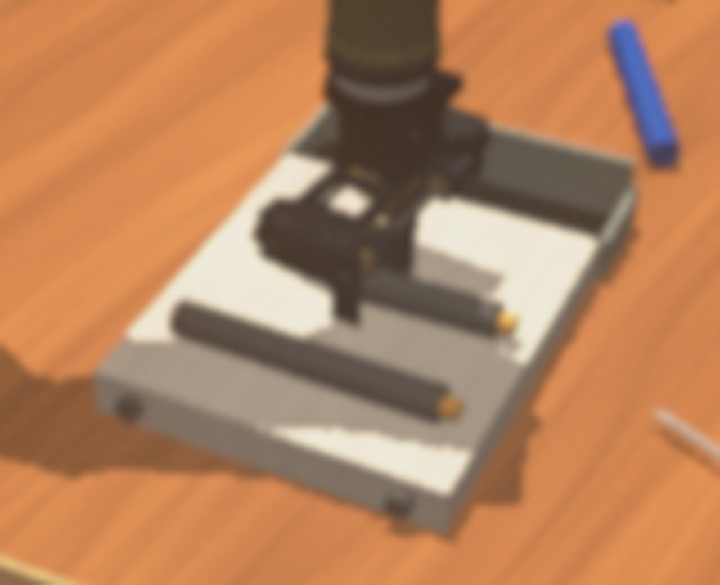

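The fingers straddle the bent tube (crop ~(350,320) and (400,270)), and the straight tube is clear of them. I'll close the gripper and lift.

>>> play_rows(
  motion=[
    [1,0,0,0,0],
    [1,0,0,0,0],
    [1,0,0,0,0],
    [1,0,0,0,0],
    [1,0,0,0,0],
    [1,0,0,0,0],
    [1,0,0,-0.5,0],
    [1,0,0,-1,0],
    [1,0,0,-2,0],
    [1,0,0,-3,0],
    [1,0,0,-3,0],
    [1,0,0,-2,0],
    [1,0,0,0,0],
  ],
  force=40,
)

```text
time: 5.28
position: [0.5058, 0.0758, 0.1645]
tool_rot: [3.141, 0.017, 0.007]
ft_force: [0.4, -0.0, -2.4]
grip_width: 0.316
```

```bash
python3 - <<'E'
from h import *
import cv2
im=optics.get_image("scene")[:,:,::-1]
cv2.imwrite("pics/s2.png",cv2.resize(im[120:280,200:370],None,fx=3.7,fy=3.7,interpolation=cv2.INTER_CUBIC))
E
```

```text
(no output)
```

View pics/s2.png

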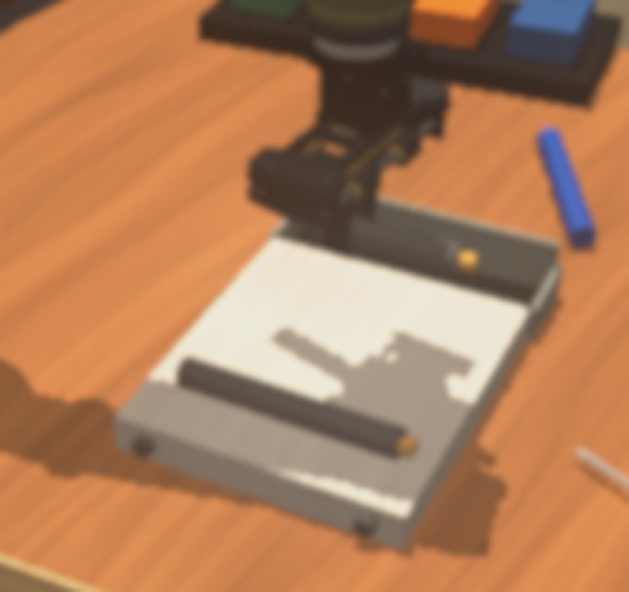

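The bent tube is held level, with its brass end at crop (467,260). The straight tube hasn't moved. Next I'll carry the bent tube to the box.

>>> play_rows(
  motion=[
    [1,-0.24,2.3,0,0],
    [1,-0.24,4.3,0,0],
    [1,-0.24,4.6,0,0],
    [1,-0.24,4.6,0,0],
    [1,-0.24,4.6,0,0],
    [1,-0.24,4.6,0,0],
    [1,-0.24,4.6,0,0],
    [1,-0.24,4.6,0,0],
    [1,-0.24,4.6,0,0],
    [1,-0.24,4.4,0,0],
    [1,0,0,0,-0.082],
    [1,0,0,0,-0.082],
    [1,0,0,0,0],
    [1,0,0,0,0],
  ],
)

```text
time: 7.08
position: [0.4849, -0.3565, 0.1617]
tool_rot: [-3.129, -0.272, 0.002]
ft_force: [-0.2, 0.0, -1.4]
grip_width: 0.317
```

```bash
python3 - <<'E'
from h import *
import cv2
im=optics.get_image("top")[:,:,::-1]
cv2.imwrite("pics/t3.png",cv2.resize(im[80:220,320:470],None,fx=4,fy=4,interpolation=cv2.INTER_CUBIC))
E
```

```text
(no output)
```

View pics/t3.png

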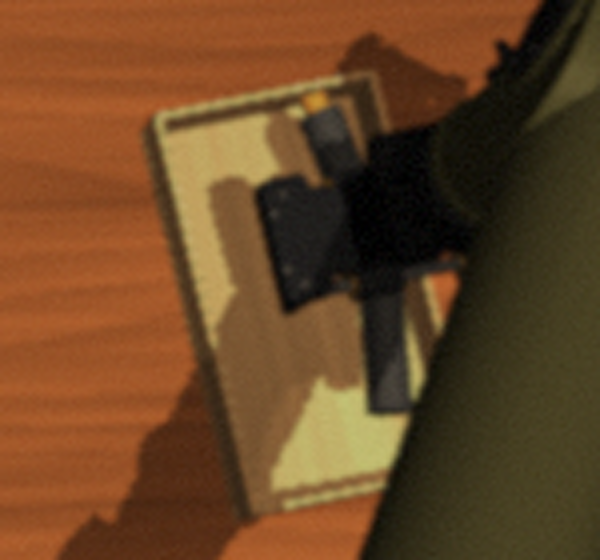

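The tube is over the box, with its brass end at crop (315,100) and the other end at (390,400), about along the box's length. I'll lower and release it.

>>> play_rows(
  motion=[
    [1,0,0,2,0],
    [1,0,0,3,0],
    [1,0,0,3,0],
    [1,0,0,2.5,0],
    [1,0,0,1.5,0],
    [1,0,0,1.2,0],
    [1,0,0,0.6,0],
    [1,0,0,0,0],
    [1,0,0,0,0],
  ],
)

```text
time: 8.25
position: [0.4858, -0.3572, 0.0254]
tool_rot: [3.128, 0.274, 0.002]
ft_force: [-0.1, -0.6, -0.1]
grip_width: 0.318
```

>>> play_rows(
  motion=[
    [1,0,0,0.4,0],
    [1,0,0,0,0],
    [0.5,0,0,0,0],
    [0.5,0,0,0,0],
    [0.5,0,0,0,0],
    [0.5,0,0,-1.5,0],
    [0.5,0,0,-4,0],
    [0.5,0,0,-5,0],
    [0.5,0,0,-5,0],
    [0.5,0,0,-1,0],
    [1,0,-5,0,0],
    [1,0,-5,0,0],
  ],
)

```text
time: 9.75
position: [0.4674, -0.2572, 0.1855]
tool_rot: [-3.129, -0.272, -0.0]
ft_force: [-0.3, 1.0, 0.7]
grip_width: 0.354
```

```bash
python3 - <<'E'
from h import *
import cv2
im=optics.get_image("top")[:,:,::-1]
cv2.imwrite("pics/t4.png",cv2.resize(im[80:220,140:470],None,fx=2.4,fy=2.4,interpolation=cv2.INTER_CUBIC))
im=optics.get_image("scene")[:,:,::-1]
cv2.imwrite("pics/s4.png",im)
E
```

```text
(no output)
```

View pics/t4.png

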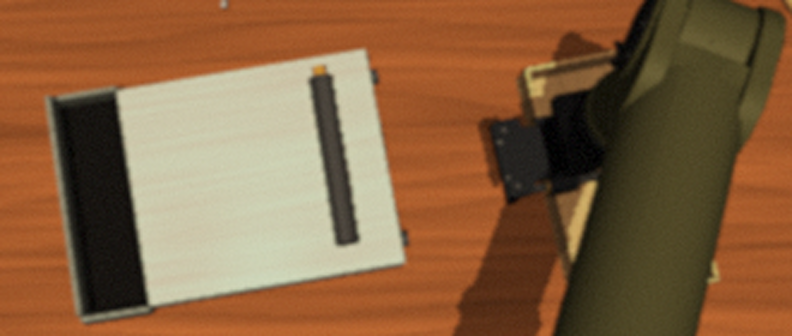

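View pics/s4.png

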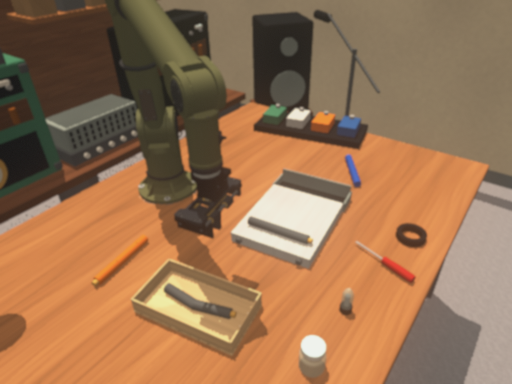

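The bent tube lies inside the box (scene px (165–235, 287–315)). The straight tube hasn't moved on the plate (top px ~273,111 to 284,181). To push evenly, I'll turn the gripper 90° with the jaws open, so that both fingers bear on the tube.

```bash
python3 - <<'E'
from h import *
s=ctrl.get_state();print(np.round(s["joint_positions"],3))
E
```

```text
[ 0.829  0.121 -0.411  1.792  0.049  1.241 -0.984]
```

>>> play_rows(
  motion=[
    [0.15,1.7,-3.6,0,0],
    [0.15,1.7,-3.6,0,0],
    [0.15,1.7,-3.6,0,0],
    [0.15,1.7,-3.6,0,0],
    [0.15,1.6,-3.5,0,0],
    [0.15,0,0,0,0],
    [0.15,0,0,0,0],
  ],
)

```text
time: 10.72
position: [0.5192, -0.0685, 0.1854]
tool_rot: [3.129, 0.273, -0.001]
ft_force: [0.4, -0.5, 0.3]
grip_width: 0.841
```

```bash
python3 - <<'E'
from h import *
s=ctrl.get_state();print(np.round(s["joint_positions"],3))
E
```

```text
[ 0.613  0.116 -0.567  1.806  0.066  1.239 -1.369]
```

>>> play_rows(
  motion=[
    [0.15,0,0,0,-0.17],
    [0.15,0,0,0,-0.17],
    [0.15,0,0,0,-0.17],
    [0.15,0,0,0,-0.17],
    [0.15,0,0,0,-0.17],
    [0.15,0,0,0,-0.17],
    [0.15,0,0,0,-0.17],
    [0.15,0,0,0,-0.17],
    [0.15,0,0,0,-0.17],
    [0.15,0,0,0,0],
    [0.15,0,0,0,0],
  ],
)

```text
time: 12.1
position: [0.5193, -0.0685, 0.1855]
tool_rot: [2.073, 2.361, -0.001]
ft_force: [-0.8, -0.3, 0.1]
grip_width: 0.853
```

```bash
python3 - <<'E'
from h import *
s=ctrl.get_state();Rm=R.from_rotvec(s["tool_rot"]).as_matrix();p=s["position"];print(p,Rm)
print("yaw",np.degrees(np.arctan2(Rm[1,0],Rm[0,0])))
for t in ([.519,-.066,.049],[.484,.194,.049]): print((Rm.T@(np.array(t)-p))*100)
E
```

```text
[ 0.51927604 -0.06854873  0.18545006] [[-1.29209872e-01  9.91617250e-01 -1.97723598e-04]
 [ 9.91617237e-01  1.29209813e-01 -2.83197884e-04]
 [-2.55276078e-04 -2.32658090e-04 -9.99999940e-01]]
yaw 97.42393645657121
[2.59786181e-01 8.73431290e-03 1.36449386e+01]
[26.49406888 -0.10247091 13.63826749]
```

>>> play_rows(
  motion=[
    [0.15,0.2,0,2,0],
    [0.15,0,0,3,0],
    [0.15,0,0,3,0],
    [0.15,0,0,3,0],
    [0.15,0,0,1.5,0],
    [0.15,0,0,0.8,0],
    [0.15,0,0,0.3,0],
    [0.15,0,0,0,0],
    [0.15,0,0,0,0],
  ],
)

```text
time: 13.22
position: [0.5198, -0.0656, 0.0503]
tool_rot: [2.067, 2.364, 0.001]
ft_force: [0.5, -0.6, 0.9]
grip_width: 0.85
```

```bash
python3 - <<'E'
from h import *
import cv2
im=optics.get_image("scene")[:,:,::-1]
cv2.imwrite("pics/s5.png",cv2.resize(im[150:280,210:370],None,fx=4.5,fy=4.5,interpolation=cv2.INTER_CUBIC))
E
```

```text
(no output)
```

View pics/s5.png

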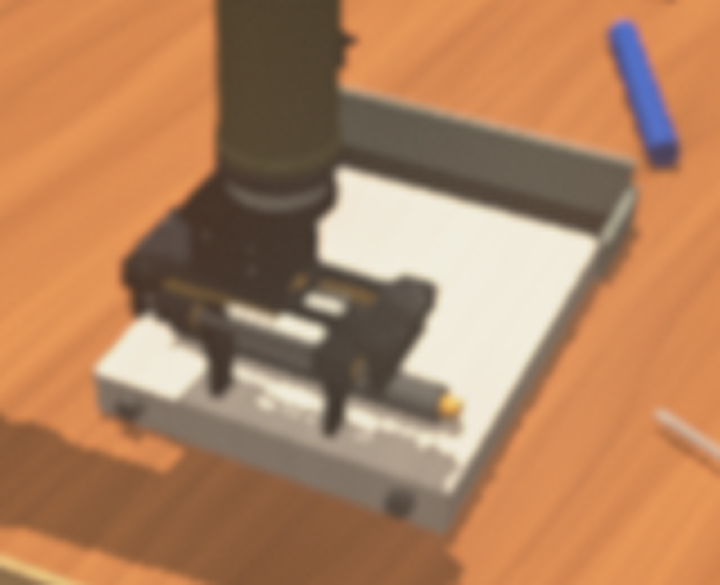

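Both fingers are behind the straight tube (tips at crop (218,390) and (332,430)), just above the plate. Now I'll push.

>>> play_rows(
  motion=[
    [0.15,0.5,0,0,0],
    [0.15,0.5,0,0,0],
    [0.15,0.5,0,0,0],
    [0.15,0.5,0,0,0],
    [0.15,0.6,0,0,0],
    [0.15,0.8,0,0,0],
    [0.15,1.0,0,0,0],
    [0.15,1.2,0,0,0],
    [0.15,1.2,0,0,0],
    [0.15,1.2,0,0,0],
  ],
)

```text
time: 14.52
position: [0.5083, 0.0148, 0.0495]
tool_rot: [-2.067, -2.366, 0.0]
ft_force: [1.3, -0.0, -0.2]
grip_width: 0.85
```

```bash
python3 - <<'E'
from h import *
import cv2
im=optics.get_image("scene")[:,:,::-1]
cv2.imwrite("pics/s6.png",cv2.resize(im[150:280,210:370],None,fx=4.5,fy=4.5,interpolation=cv2.INTER_CUBIC))
E
```

```text
(no output)
```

View pics/s6.png

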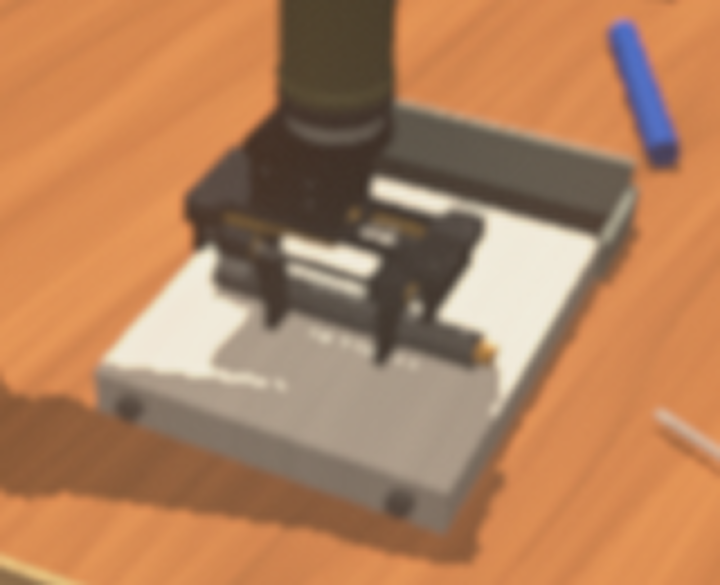

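The tube stays parallel to the plate and flat ahead of the fingers (stub at crop (485,352)). I'll continue to the edge.

>>> play_rows(
  motion=[
    [0.15,1.2,0,0,0],
    [0.15,1.2,0,0,0],
    [0.15,1.3,0,0,0],
    [0.15,1.3,0,0,0],
    [0.15,1.3,0,0,0],
    [0.15,1.3,0,0,0],
    [0.15,1.3,0,0,0],
    [0.15,1.3,0,0,0],
    [0.15,1.3,0,0,0],
    [0.15,1.3,0,0,0],
    [0.15,1.3,0,0,0],
    [0.15,1.3,0,0,0],
    [0.15,1.3,0,0,0],
    [0.15,0.8,0,0,0],
    [0.15,0.3,0,0,0],
    [0.15,0,0,0,0],
    [0.15,0,0,0,0],
  ],
)

```text
time: 16.7
position: [0.4848, 0.1896, 0.0495]
tool_rot: [2.068, 2.364, -0.001]
ft_force: [0.1, -0.6, -0.3]
grip_width: 0.85
```

```bash
python3 - <<'E'
from h import *
import cv2
im=optics.get_image("scene")[:,:,::-1]
cv2.imwrite("pics/s7.png",cv2.resize(im[150:280,210:370],None,fx=4.5,fy=4.5,interpolation=cv2.INTER_CUBIC))
E
```

```text
(no output)
```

View pics/s7.png

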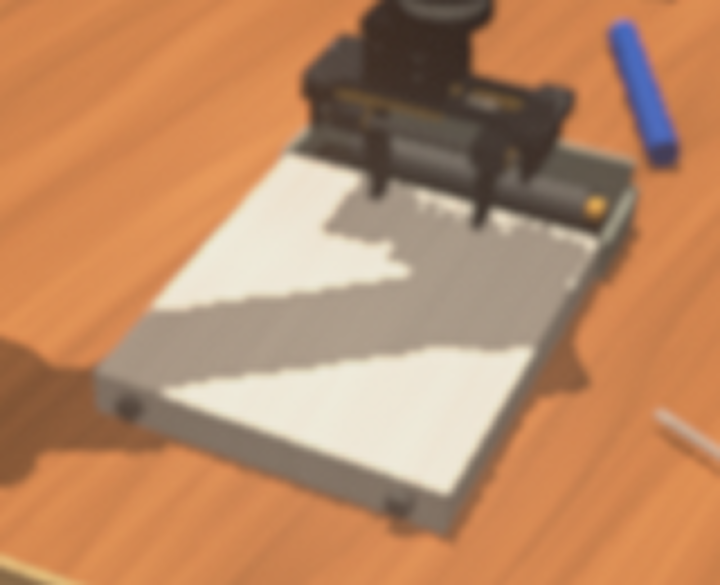

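The tube appears to be past the edge, in the trough. I'll back off, raise the arm and check.

>>> play_rows(
  motion=[
    [0.15,-1,0,0,0],
    [0.15,-1,0,-1,0],
    [0.15,-1,0,-3,0],
    [0.15,-4,0,-4,0],
    [0.15,-5,0,-4,0],
    [0.15,-5,0,0,0],
    [0.15,-5,0,0,0],
    [0.15,-5,0,0,0],
    [0.15,-5,0,0,0],
    [0.15,0,0,0,0],
    [0.15,0,0,0,0],
    [0.15,0,0,0,0],
  ],
)

```text
time: 18.25
position: [0.5273, -0.1244, 0.169]
tool_rot: [2.065, 2.367, 0.0]
ft_force: [-0.6, -0.5, -0.6]
grip_width: 0.852
```

```bash
python3 - <<'E'
from h import *
import cv2
im=optics.get_image("top")[:,:,::-1]
cv2.imwrite("pics/t8.png",cv2.resize(im[80:230,150:450],None,fx=2.6,fy=2.6,interpolation=cv2.INTER_CUBIC))
im=optics.get_image("scene")[:,:,::-1]
cv2.imwrite("pics/s8.png",cv2.resize(im[150:350,120:370],None,fx=3,fy=3,interpolation=cv2.INTER_CUBIC))
E
```

```text
(no output)
```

View pics/t8.png

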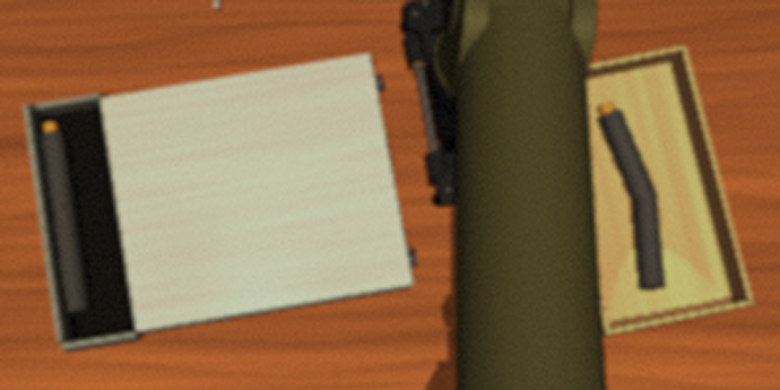

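View pics/s8.png

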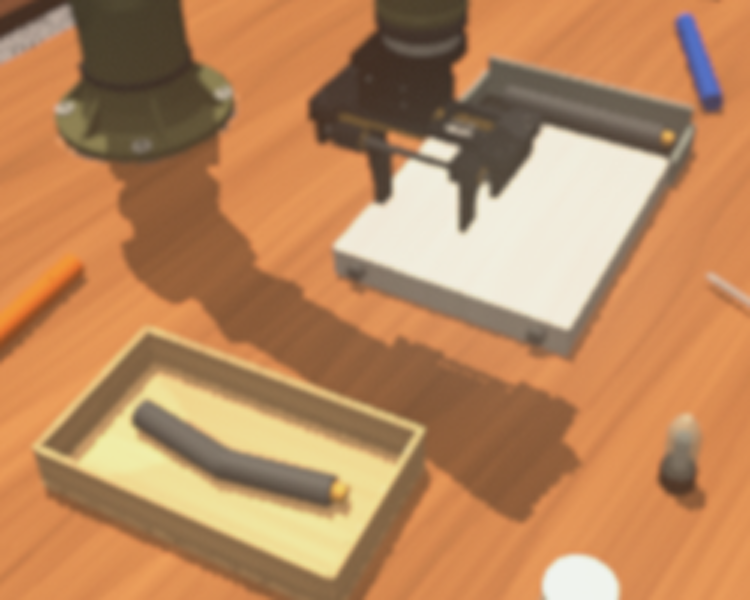

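The top view shows the straight tube in the trough against the far wall (crop (50,127) to (78,310)), and the bent tube flat in the box (crop (605,108) to (652,288)). The arm is clear of everything, so I'll hand in.

```bash
python3 -c "
from bench import ticket
print(ticket.close_job())"
```

```text
the job is handed in; nothing more can be done
None
```

The job is done and handed in at about 18 s of the 45 s limit.

- **Bent tube:** I gripped it across the kink, lifted it off the plate and set it down flat in the plywood scrap box.
- **Straight tube:** I pushed it along the plate with both open fingers. They were level with its axis and just above the plate. It covered about 240 mm, or about 2.7 turns if it rolled without slipping, before dropping into the trough.
- **Last checks:** The last top and scene pictures show the straight tube in the trough against its far wall and the bent tube lying in the box. The plate is empty, the look-alikes haven't moved, and the arm is clear of everything. The force readings were at most about 2.5 N.
- **Not checked directly:** I worked out the turns from the distance travelled and did not track the tube's rotation. The pictures taken during the push showed it lying flat on the plate. No check failed or disagreed.

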